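Clip a salvaged valve's ring into a snap hook

TASK

Lift the salvaged valve by the flat tab over its ring, press the ring sideways against the snap hook's sprung gate so that it swings inward, and bring the ring in around the hook's nose until the gate snaps shut behind it. With the ring still in your grip, slide it back along the closed gate and tug it outward against the gate with about 8 N to prove it is locked; then return it to the nose, clear of the gate, and let go so the valve hangs there quietly. The hook is not clamped in quite the same place each time, so feel for it; never push or pull on it with more than 12 N, set the ring down on it softly, and leave the other things on the bench where they are.

Things in the scene. Friction and masses are not known exactly. Their poses are not given: they have to be found in the camera images.
- valve: salvaged valve to hang (0.25 to 0.5 kg), upright: square flange 56x56x9 mm at its foot, round aluminium body 40 mm across to 60 mm high, black cap on its +x and brass stub on its -x side (to 35 mm from the axis), an upright steel ring on top, a flat steel tab above the ring. Origin: centre of the underside; z up; x = the ring's axis. May hang either way round
- ring_centre (a point): centre of the valve's ring, 79 mm above the valve's origin, valve axes. Round bar 7 mm thick; ring 34 mm inside, 48 mm outside diameter; the ring lies in the valve's y-z plane
- tab_grip (a point): grip point on the tab, on the valve's axis, 124 mm above its origin, 45 mm above the ring's centre. Tab: 10 mm thick along valve x, 28 mm wide along valve y, from 101 to 146 mm above the origin. Gripped across its 28 mm width it twists least in the fingers
- stand: fixed stand (mm), origin on the bench, z up: base 200x120x10; post with slotted head (x 85 to 115, y +-32, top 155). A level steel hook is clamped in the slot, bar centres at height 135: 10 mm spine at y=0 from the post to x=-35, half-round bow to y=36, 10 mm nose at y=36 back to its tip at x=-5, 8 mm gate from there to its hinge at x=55. Cross bar at x=62
- mouth (a point): nominal middle of the entry, (5, 36, 135) mm in the stand's frame, stand axes. THE CLAMPED HOOK MAY SIT UP TO 10 mm EITHER WAY IN y from all values here; readings do not show it: feel for it. The ring goes in along -y, level with this point, its axis along stand x, centre at this x +-5 mm. It touches the gate at ring centre y +28 mm from here, passes the nose under +12 mm, gate stop at +9 mm
- nose_rest (a point): nominal middle of the nose, (-20, 36, 135) mm in the stand's frame, stand axes; shifts in y with the hook. Ring inside, move it -x to here: the gate shuts behind it once its centre is under x -7 mm (stand frame). Tug: back at x +8 to +20 mm (stand frame), level, pull +y; it meets the shut gate about +13 mm in y from here. Hanging on the nose, the ring's centre is 12 mm below this
- gate (a joint): gate angle about its upright hinge pin: 0 shut, grows inward (tip towards the spine) to its stop at 0.36 rad. Sprung shut: about 2.3 N at the tip starts it, about 5 N holds it at the stop; it cannot open outward
- brake_disc: bystander: used brake disc 240 mm across lying flat, origin at the centre of its underside; leave alone
- bare_valve: bystander: another valve, 88 mm tall with a black round head, no ring; origin at the centre of its underside; leave alone
- spanner: bystander: steel spanner lying on the bench; leave alone
- bolt_jar: bystander: clear jar 70 mm across, 90 mm tall; origin at the centre of its underside; leave alone
There are look-alikes about, which are no part of the job. What is shaped like the valve but turquoise is not meant.

How it is judged:
On the way, in this order (a step that is already met when the one before it is completed fails the run):
1. the ring presses the gate inward (more than 0.2 rad) from outside (value of joint gate above 0.2 rad and contact force between valve and stand above 1 N), for 0.05 s.
2. the ring is around the nose, clear of the gate's tip, and the gate has snapped shut behind it (x of ring_centre in the frame of stand between -0.05 and -0.003 m and y of ring_centre in the frame of stand between 0.012 and 0.0595 m and z of ring_centre in the frame of stand between 0.112 and 0.152 m and value of joint gate below 0.06 rad), for 0.2 s.
3. locked check: with the ring slid back along the closed gate, it is pulled outward against the gate with more than 6 N and the gate stays shut (x of ring_centre in the frame of stand between 0.002 and 0.035 m and y of ring_centre in the frame of stand between 0.032 and 0.065 m and z of ring_centre in the frame of stand between 0.126 and 0.144 m and value of joint gate below 0.06 rad and contact force between valve and stand above 6 N), for 0.2 s.
At the end, for the whole second after the job is handed in: The valve hangs free by its ring from the hook's nose (ring centre, in the stand's frame, at x -55 to -3 mm, y 12 to 59.5 mm, height 105 to 140 mm), upright within 0.35 rad and quiet (under 0.04 m/s and 0.6 rad/s), its foot more than 20 mm above the bench, and the gate shut (under 0.06 rad) (x of ring_centre in the frame of stand between -0.055 and -0.003 m and y of ring_centre in the frame of stand between 0.012 and 0.0595 m and z of ring_centre in the frame of stand between 0.105 and 0.14 m and value of joint gate below 0.06 rad and height (world z) of valve above 0.02 m and angle between valve's own z axis and vertical below 0.35 rad and linear speed of valve below 0.04 m/s and angular speed of valve below 0.6 rad/s); the robot touches nothing.
It fails at once if the ring presses, pulls or jams on the hook with more than 12 N (while it is level with the hook, before being set down on the nose) (z of ring_centre in the frame of stand above 0.127 m and contact force between valve and stand above 12 N).
It fails at once if the valve strikes the hook or is forced down on it with more than 30 N (contact force between valve and stand above 30 N).
It fails at once if the gripper presses on the hook or its stand with more than 12 N (contact force between the fingers and stand above 12 N).
It fails at once if another thing on the bench is moved by more than 20 mm (distance of any of brake_disc, bare_valve, spanner, bolt_jar from where it was at the start of the episode above 0.02 m).
It also fails if it takes over 72 s, if anything falls off the work surface, if the arm or the gripper's body presses on something with over 40 N, if the wrist force passes 120 N, or if a joint passes its speed limit or range.

ROBOT

A 7-joint arm with a two-finger parallel gripper is mounted at the origin on the work surface. World frame = base frame: x ahead of the robot, y to its left, z up, the work surface at z = 0. Lengths are in m, angles in rad, forces in N, time in s.
With the tool pointing down it reaches from about 0.4 to 0.875 m from the base axis. Payload 19.3 kg.
Tool frame: the origin (TCP) lies midway between the tips of the shut fingers; the grasp point (between the pads) lies 19 mm behind it; z points along the fingers, y is the line along which they close (so a half turn about z gives the same grasp; the last joint's range is limited). The gripper opens to 85 mm and grips with 20 to 120 N. Pads are 22 mm wide; open, the fingers measure 114 mm over their backs; the gripper's body (76 mm by 85 mm) begins 54 mm behind the grasp point. The pads swing forward as they close: fully open they stand 13 mm farther back than shut.
Start: joints at [1.267, 0.521, -0.036, 1.599, 0.021, 1.021, -0.113], TCP at [0.145, -0.608, 0.231] pointing down, gripper open.
Joint ranges: [-2.91, 2.91], [-0.3, 2.13], [-1.5, 1.42], [0.17, 2.43], [-1.26, 4.41], [0.16, 1.93], [-2.52, 2.52]. Speed limits (rad/s): [1.89, 1.89, 2.39, 2.39, 3.01, 3.01, 3.01].

INTERFACE

Orientations are given as [roll, pitch, yaw] about the fixed x, y, z axes, in that order (R = Rz(yaw) Ry(pitch) Rx(roll)).
In Python, from workcell import telemetry, grab_frame, calibration, bot, outline_of, landmark_of gives the robot as it stands. The module is installed in compiled form; this text tells all that it offers.
- The arm moves only by the shell command python3 -m inch 'ROWS' [FORCE]. ROWS is JSON, a list of rows, each a list of 7 numbers: the shift along the tool's x, y, z in m, then the turn, a rotation vector about the tool's x, y, z in rad, then the closure, from 0 (fully open) to 1 (shut). A call has 1 to 5 rows; each row shifts and turns the commanded pose from where the row before left it, along the tool's axes as they then stand; what a row does not reach is not made up. A row lasts 1/10 s, in which the tool goes at most 50 mm and 8.59 degrees, less where a joint would pass 70% of its speed; a pose out of reach is approached as far as the arm can. A call is refused whole if a number of a shift passes 0.05 or a number of a turn 0.15, either way. A call with a gripper value outside its range is refused whole. The fingers move at their own pace and stop on an object; FORCE is the grip in N (left out, the last holds). Time passes only in rows, so rows that do not move let the fingers close. It gives the time, the measured TCP pose, the force, the opening and the grip force at its end, in the units of the state.
- telemetry.observe(): the state, without advancing time (a new reading comes with each control period).
- grab_frame(name): name is "side" or "top" or "wrist"; returns the picture (400x640x3 uint8, red, green, blue); there is no depth.
- calibration(name): a dict with "fovy" (degrees; the focal length in pixels is half the picture's height over the tangent of half this angle, whatever the lens; pixels are square), "cx", "cy" (the principal point, pixels), "pose" (4x4, takes a point from camera to world coordinates). Camera axes: x right, y down, z forward; pixel columns grow to the right and rows downward; lengths in m; the calibration is good to about 2 mm. The wrist camera is an equidistant fisheye: a pixel r from the principal point sees the ray r / f radians off the axis. A picture is of the moment at which its call begins: read the wrist's pose just before it. calibration takes no time and is no camera call; for the wrist camera it gives the pose at the moment of the call.
- bot.job_done(): hands the job in; it is judged then, once.
Trained networks look in the newest picture that a camera, given by its name, has taken for a name from the list of things; names that differ only in an ending like _2 or _b are one class to them, and where a whole thing is asked for, a point or a joint stands for the part that bears it (a point fixed in the world has none). Each returns a list of dicts, best first, with "score" (0 to 1); they miss things now and then, are a little off and sometimes report something else, mostly with a low value. They report only what shows in the picture. A call takes as long as a camera call. They do not tell look-alikes from the thing itself.
- outline_of(label, camera): "region" (400x640 bool, what is visible of it) and "rect" ([left, top, right, bottom] in pixels, round what is visible of it).
- landmark_of(label, camera): "xy" ([column, row] in pixels: a listed point, or the origin of a listed thing).
The state is a dict: "clock": time; "qpos": joint angles; "qd": joint speeds; "joint_efforts": joint torques, N m; "position": TCP position; "tool_rot": TCP orientation; "force": force on the tool from outside, world axes, zero at the start; "moment": the same for the moment, N m; "grip_width": finger opening in m; "finger_force": force on a finger pad.
Only numpy, scipy, OpenCV 4.12 (cv2) and the standard library are available. Lean on these libraries where they do the work, as an engineer would, in place of code of your own. Each camera call takes 0.05 s, during which the arm holds its last target. There are 200 camera calls.

## Working session

There is one attempt and no reset: what is moved stays moved. The work goes in short steps, Python scripts to look and compute and a shell command to move; the robot and the scene stay as the last step left them, time stands still between calls to the robot, and variables do not carry over. Pictures are saved under pics/ and viewed, at most 10 in all, crops included, and the job is handed in when it is done.

```bash
mkdir -p pics; cat > h.py <<'E'
import numpy as np, cv2
from workcell import telemetry, grab_frame, calibration, bot, outline_of, landmark_of
from scipy.spatial.transform import Rotation as R
def ray(name,uv,c=None):
    c=c or calibration(name); f=200/np.tan(np.radians(c["fovy"])/2)
    d=np.array([(uv[0]-c["cx"])/f,(uv[1]-c["cy"])/f]); P=np.array(c["pose"])
    if name=="wrist":
        r=np.hypot(*d); s=np.sin(r)/r if r>1e-9 else 1; v=np.array([d[0]*s,d[1]*s,np.cos(r)])
    else: v=np.array([d[0],d[1],1.]); v/=np.linalg.norm(v)
    return P[:3,3],P[:3,:3]@v
def proj(name,p,c=None):
    c=c or calibration(name); f=200/np.tan(np.radians(c["fovy"])/2); P=np.array(c["pose"])
    q=P[:3,:3].T@(np.array(p)-P[:3,3])
    if name=="wrist":
        t=np.arctan2(np.hypot(q[0],q[1]),q[2]); n=np.hypot(q[0],q[1])+1e-12; return c["cx"]+f*t*q[0]/n,c["cy"]+f*t*q[1]/n
    return c["cx"]+f*q[0]/q[2],c["cy"]+f*q[1]/q[2]
def atz(name,uv,z):
    o,d=ray(name,uv); return o+d*(z-o[2])/d[2]
def tri(a,b):
    (o1,d1),(o2,d2)=a,b
    A=np.c_[d1,-d2]; s=np.linalg.lstsq(A,o2-o1,rcond=None)[0]
    p,q=o1+s[0]*d1,o2+s[1]*d2; return (p+q)/2,np.linalg.norm(p-q)
E
python3 - <<'E'
from h import *
np.set_printoptions(precision=3,suppress=True)
print({k:v for k,v in telemetry.observe().items()})
ims=[]
for n in ["top","side"]:
    c=calibration(n);print(n,c["fovy"],np.array(c["pose"]))
    im=grab_frame(n); cv2.imwrite(f"pics/{n}0.png",im[:,:,::-1])
    for l in ["valve","ring_centre","tab_grip","stand","mouth","nose_rest","bare_valve","bolt_jar","brake_disc","spanner"]:
        print(n,l,[(round(d["score"],2),np.round(d["xy"])) for d in landmark_of(l,n)[:3]])
E
```

```text
{'clock': 0.0, 'qpos': array([ 1.267,  0.522, -0.036,  1.6  ,  0.021,  1.021, -0.113]), 'qd': array([-0.001, -0.   , -0.   ,  0.002, -0.001,  0.   , -0.   ]), 'joint_efforts': array([ -0.002, -92.713,   1.979, -36.994,   0.018,   0.008,  -0.   ]), 'position': array([ 0.145, -0.608,  0.231]), 'tool_rot': array([-3.14 ,  0.   ,  0.234]), 'force': array([ 0.354, -0.195, -0.687]), 'moment': array([ 0.018, -0.   , -0.005]), 'finger_force': 0.0, 'grip_width': 0.08522025757073826}
top 44.89197856067269 [[-0.027 -0.975  0.221  0.185]
 [-1.     0.026 -0.01   0.006]
 [ 0.004 -0.221 -0.975  1.448]
 [ 0.     0.     0.     1.   ]]
top valve [(0.85, array([320., 250.])), (0.84, array([230., 244.])), (0.83, array([272., 258.]))]
top ring_centre [(0.72, array([318., 247.])), (0.68, array([252., 211.])), (0.64, array([224., 245.]))]
top tab_grip [(0.95, array([267., 251.])), (0.85, array([318., 245.])), (0.77, array([222., 239.]))]
top stand [(0.95, array([360., 195.]))]
top mouth [(0.7, array([353., 176.]))]
top nose_rest [(0.81, array([344., 182.]))]
top bare_valve [(0.55, array([188., 248.])), (0.
[... 244 characters left out ...]
-0.018 -0.771 -0.636  0.941]
 [ 0.     0.     0.     1.   ]]
side valve [(0.94, array([331., 279.])), (0.86, array([294., 297.])), (0.68, array([291., 265.]))]
side ring_centre [(0.87, array([362., 228.])), (0.84, array([292., 246.])), (0.79, array([290., 278.]))]
side tab_grip [(0.96, array([329., 247.])), (0.74, array([363., 220.])), (0.69, array([293., 233.]))]
side stand [(0.8, array([346., 208.]))]
side mouth [(0.76, array([331., 177.]))]
side nose_rest [(0.74, array([336., 182.]))]
side bare_valve [(0.56, array([258., 327.]))]
side bolt_jar [(0.84, array([352., 167.])), (0.73, array([293., 266.]))]
side brake_disc [(0.67, array([215., 256.]))]
side spanner [(0.68, array([449., 196.]))]
```

View pics/top0.png

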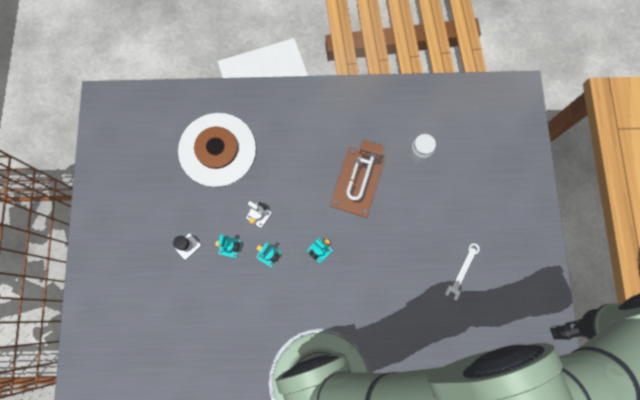

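View pics/side0.png

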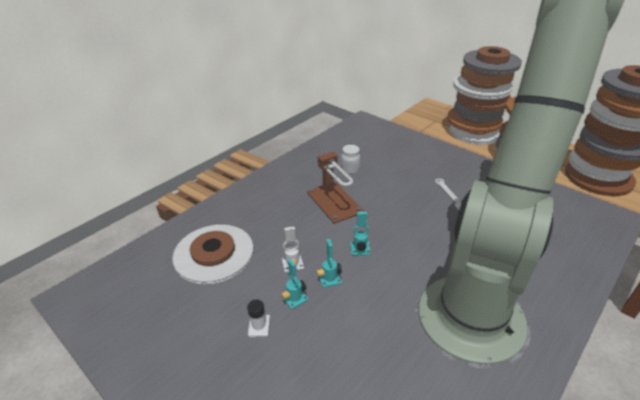

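The top view shows the grey valve at about (258,213) and the stand at (358,180), with its post at the upper right and the hook bow pointing down-left. The three turquoise look-alikes are at (229,245), (268,253) and (320,249). In the side view the grey valve is at about (291,250).

```bash
cat > fit.py <<'E'
from h import *
from scipy.optimize import minimize
def hull_mask(name,pts,c):
    uv=np.array([proj(name,p,c) for p in pts]); m=np.zeros((400*4,640*4),np.uint8)
    cv2.fillConvexPoly(m,cv2.convexHull((uv*4).round().astype(np.int32)),1); return m
def box(x0,x1,y0,y1,z0,z1): return np.array([[x,y,z] for x in(x0,x1) for y in(y0,y1) for z in(z0,z1)])/1000
def cyl(r,z0,z1,axis=2,c=(0,0)):
    a=np.linspace(0,2*np.pi,24,endpoint=False); return np.array([[r*np.cos(t),r*np.sin(t),z] for t in a for z in(z0,z1)])/1000
STAND=[box(-100,100,-60,60,0,10),box(85,115,-32,32,10,155)]
VALVE=[box(-28,28,-28,28,0,9),cyl(20,0,60),box(-35,35,-8,8,25,45),box(-5,5,-14,14,101,146),box(-3,3,-24,24,60,101)]
def place(P,q):
    c,s=np.cos(q[2]),np.sin(q[2]); return P@np.array([[c,s,0],[-s,c,0],[0,0,1]])+[q[0],q[1],0]
def fit(parts,masks,q0):
    cal={n:calibration(n) for n in masks}
    big={n:cv2.resize(m.astype(np.uint8),(2560,1600),interpolation=cv2.INTER_NEAREST) for n,m in masks.items()}
    def cost(q):
        t=0
        for n in masks:
            m=np.zeros((1600,2560),np.uint8)
            for P in parts: m|=hull_mask(n,place(P,q),cal[n])
            t+=1-(m&big[n]).sum()/(m|big[n]).sum()
        return t
    best=None
    q0=np.array(q0)
    for dy in (0,):
        s=np.vstack([q0]+[q0+d for d in np.diag([.015,.015,.2])])
        r=minimize(cost,q0,method="Nelder-Mead",options=dict(initial_simplex=s,xatol=2e-4,fatol=1e-4,maxiter=120))
    return r.x,r.fun
E
python3 - <<'E'
from h import *
from fit import *
np.set_printoptions(precision=3,suppress=True)
print("ring",tri(ray("top",(252,211)),ray("side",(292,246))))
print("base",atz("side",(291,265),0))
print("stand",tri(ray("top",(360,195)),ray("side",(346,208))),"mouth",tri(ray("top",(353,176)),ray("side",(331,177))),"nose",tri(ray("top",(344,182)),ray("side",(336,182))))
ms={}; mv={}
for n in ["top","side"]:
    im=grab_frame(n); o=outline_of("stand",n)[0]; ms[n]=o["region"]; print(n,o["rect"],o["score"])
    for o in outline_of("valve",n)[:5]:
        col=im[o["region"]].mean(0); print(" v",o["rect"],round(o["score"],2),col)
        if col[0]>0.8*col[1]: mv.setdefault(n,o["region"])
np.savez("m.npz",**{"s"+k:v for k,v in ms.items()},**{"v"+k:v for k,v in mv.items()})
s0=tri(ray("top",(360,195)),ray("side",(346,208)))[0]
for y in (0,-.4,-.8): print("stand fit",fit(STAND,ms,[s0[0]+.02,s0[1],y]))
cr=[cv2.resize(grab_frame(n)[a:a+100,b:b+133,::-1],(798,600)) for n,a,b in(("top",130,270),)]
cv2.imwrite("pics/c1.png",cr[0])
E
```

```text
ring (array([0.479, 0.181, 0.086]), np.float64(0.006416851694466321))
base [0.487 0.18  0.   ]
stand (array([ 0.542, -0.141, -0.009]), np.float64(0.0052922567953566785)) mouth (array([ 0.571, -0.106,  0.126]), np.float64(0.00933721532751495)) nose (array([ 0.543, -0.085,  0.134]), np.float64(0.010028281748480418))
top [331.3, 142.3, 384.8, 215.9] 0.65
 v [259.8, 242.1, 282.0, 269.4] 0.92 [ 72.688 161.258 159.784]
 v [308.5, 237.5, 328.9, 260.9] 0.91 [ 61.962 170.04  167.583]
 v [248.5, 201.3, 271.9, 225.8] 0.9 [185.816 187.678 185.599]
 v [330.2, 141.5, 382.9, 217.8] 0.73 [150.695 120.472 106.367]
 v [217.5, 237.5, 239.3, 257.2] 0.62 [ 58.522 151.841 151.82 ]
side [313.0, 154.4, 365.5, 224.8] 0.61
 v [281.7, 257.6, 307.1, 307.9] 0.98 [ 77.535 131.862 129.201]
 v [350.3, 211.9, 368.6, 253.9] 0.91 [ 65.952 122.244 123.656]
 v [316.5, 237.6, 341.4, 288.9] 0.87 [ 76.707 131.549 129.485]
 v [280.7, 226.4, 302.9, 270.6] 0.57 [152.668 155.002 156.389]
stand fit (array([ 0.581, -0.134, -0.392]), np.float64(0.4236231517921194))
stand fit (array([ 0.58 , -0.135, -0.393]), np.float64(0.42387006160224117))
stand fit (array([ 0.581, -0.134, -0.407]), np.float64(0.4218204666042107))
```

View pics/c1.png

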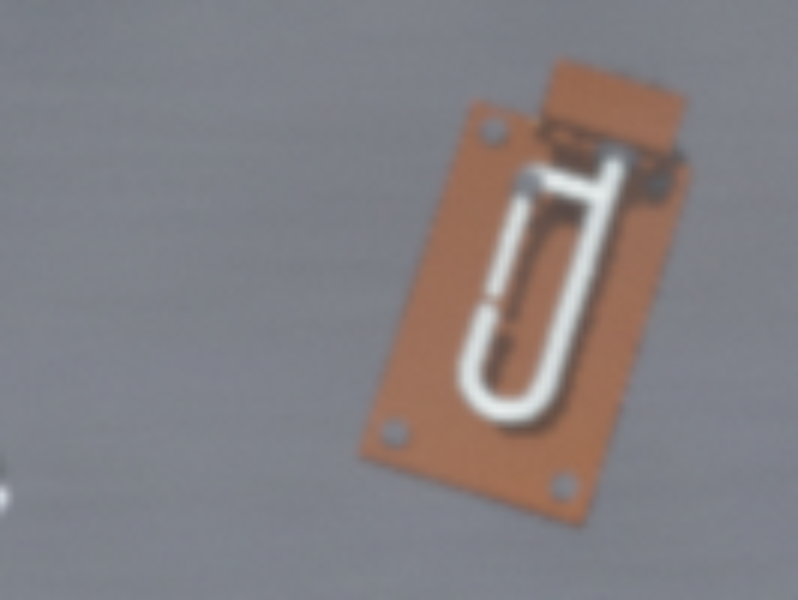

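The crop (6x, offset 270,130) shows the base corners at (470,100), (360,457) and (585,525), the nose tip at about (488,302) and the gate hinge at (530,180). The spine runs from (545,370) to (605,185).

```bash
python3 - <<'E'
from h import *
from fit import *
np.set_printoptions(precision=4,suppress=True)
f=lambda u,v,z: atz("top",(270+(u+.5)/6-.5,130+(v+.5)/6-.5),z)
A=f(470,100,.01);B=f(360,457,.01);C=f(585,525,.01)
print(A,B,C,np.linalg.norm(A-B),np.linalg.norm(B-C))
x=(A-B); yaw=np.arctan2(x[1],x[0]); y2=B-C; print("yaw",yaw,np.arctan2(y2[1],y2[0])-np.pi/2)
# corner A = (100,60), B=(-100,60), C=(-100,-60)
from scipy.optimize import least_squares
M=np.array([[.1,.06],[-.1,.06],[-.1,-.06]]);W=np.array([A,B,C])[:,:2]
r=least_squares(lambda q:((place(np.c_[M,[0]*3],q)[:,:2])-W).ravel(),[.58,-.13,yaw]); q=r.x; print("stand",q,r.fun)
c,s=np.cos(q[2]),np.sin(q[2])
for n,u,v,z in [("spineA",545,370,.14),("spineB",600,190,.14),("nosetip",488,302,.14),("nose",476,345,.14),("hinge",530,182,.14),("bowend",505,423,.14),("gate",508,245,.139),("headTL",558,60,.155),("headTR",688,95,.155)]:
    p=f(u,v,z)[:2]-q[:2]; print(n,np.round(np.array([c*p[0]+s*p[1],-s*p[0]+c*p[1]])*1000,1))
np.save("stand.npy",q)
m=np.load("m.npz")
for k in np.arange(-3,3.1,1.0)[:0]: pass
mv={"top":m["vtop"],"side":m["vside"]}
res=[fit(VALVE,mv,[.485,.181,y]) for y in np.arange(-1.5,1.6,.5)]
for r in sorted(res,key=lambda r:r[1])[:4]: print(r)
im=cv2.resize(grab_frame("top")[190:235,235:295,::-1],(780,585),interpolation=cv2.INTER_CUBIC); cv2.imwrite("pics/c2.png",im)
E
```

```text
[ 0.6977 -0.107   0.01  ] [ 0.5082 -0.0434  0.01  ] [ 0.47   -0.1558  0.01  ] 0.199935874895756 0.11878641268168995
yaw -0.3241695308663638 -0.327593743793815
stand [ 0.5838 -0.1317 -0.3272] [ 0.     -0.      0.0002  0.0006 -0.0002 -0.0006]
spineA [-63.9 -16. ]
spineB [ 28.  -16.5]
nosetip [-40.3  18.6]
nose [-61.9  18.1]
hinge [22.  16.2]
bowend [-93.8  -5.3]
gate [-10.5  17.4]
headTL [78.7 20.1]
headTR [ 80.1 -43. ]
(array([ 0.4861,  0.1727, -0.6418]), np.float64(0.3393900641645111))
(array([ 0.4862,  0.1726, -0.6415]), np.float64(0.33950320717046856))
(array([ 0.4861,  0.1727, -0.6396]), np.float64(0.3395413468019721))
(array([ 0.4859,  0.1727, -0.6591]), np.float64(0.34041988365975584))
```

View pics/c2.png

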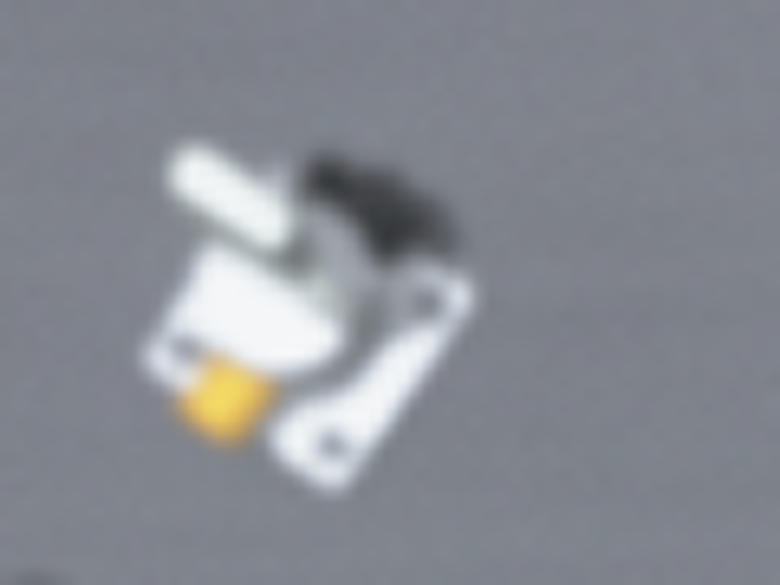

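```bash
cat > plan.py <<'E'
# python3 plan.py x y z yaw n : rows for a straight tool-down move from the measured pose
import sys
from h import *
def rows(p,y,tp,ty,n):
    d=(np.array(tp)-p)/n; w=(ty-y+np.pi)%(2*np.pi)-np.pi; out=[]
    for i in range(n):
        a=y+w*i/n; c,s=np.cos(a),np.sin(a)
        out.append([round(float(v),4) for v in (c*d[0]+s*d[1],s*d[0]-c*d[1],-d[2],0,0,-w/n)])
    return out
if __name__=="__main__":
    o=telemetry.observe(); p=np.array(o["position"]); y=o["tool_rot"][2]
    if len(sys.argv)>6: p=np.array([float(v) for v in sys.argv[6:9]]); y=float(sys.argv[9])
    a=[float(v) for v in sys.argv[1:5]]
    print(np.round(p,4),y)
    for r in rows(p,y,a[:3],a[3],int(sys.argv[5])): print(r)
E
python3 - <<'E'
from h import *
from fit import *
np.set_printoptions(precision=4,suppress=True)
g=lambda u,v,z: atz("top",(235+(u+.5)/13-.5,190+(v+.5)/13-.5),z)
print("tab",g(230,197,.146),"flange",(g(150,358,.009)+g(478,293,.009))/2, g(335,492,.009)-g(478,293,.009))
a,b=g(190,160,.146),g(285,238,.146); print("tabends",a-b,np.linalg.norm(a-b))
for n,uv in [("A",(320,249)),("B",(268,252)),("C",(229,244))]: print(n,atz("top",uv,.05))
q=np.load("stand.npy"); c,s=np.cos(q[2]),np.sin(q[2]); q[:2]+=[c*-.035-s*-.0115,s*-.035+c*-.0115]; print("stand origin",q); np.save("stand.npy",q)
E
python3 plan.py .45 -.25 .30 1.4 10
python3 plan.py .485 .175 .26 2.49 10 .45 -.25 .30 1.4
```

```text
tab [0.4863 0.1744 0.146 ] flange [0.4867 0.1725 0.009 ] [-0.0463  0.0334  0.    ]
tabends [0.0175 0.0202 0.    ] 0.026712166587021465
A [ 0.3713 -0.01    0.05  ]
B [0.3667 0.1408 0.05  ]
C [0.3931 0.254  0.05  ]
stand origin [ 0.5469 -0.1314 -0.3272]
[ 0.1448 -0.608   0.2313] 0.2337966952781736
[0.038, -0.0278, -0.0069, 0.0, 0.0, -0.1166]
[0.041, -0.0231, -0.0069, 0.0, 0.0, -0.1166]
[0.0434, -0.0182, -0.0069, 0.0, 0.0, -0.1166]
[0.0452, -0.0131, -0.0069, 0.0, 0.0, -0.1166]
[0.0464, -0.0077, -0.0069, 0.0, 0.0, -0.1166]
[0.047, -0.0023, -0.0069, 0.0, 0.0, -0.1166]
[0.0469, 0.0032, -0.0069, 0.0, 0.0, -0.1166]
[0.0462, 0.0087, -0.0069, 0.0, 0.0, -0.1166]
[0.0449, 0.014, -0.0069, 0.0, 0.0, -0.1166]
[0.043, 0.0191, -0.0069, 0.0, 0.0, -0.1166]
[ 0.45 -0.25  0.3 ] 1.4
[0.0425, -0.0038, 0.004, 0.0, 0.0, -0.109]
[0.0426, 0.0009, 0.004, 0.0, 0.0, -0.109]
[0.0423, 0.0055, 0.004, 0.0, 0.0, -0.109]
[0.0414, 0.0101, 0.004, 0.0, 0.0, -0.109]
[0.0401, 0.0145, 0.004, 0.0, 0.0, -0.109]
[0.0383, 0.0188, 0.004, 0.0, 0.0, -0.109]
[0.036, 0.0228, 0.004, 0.0, 0.0, -0.109]
[0.0333, 0.0266, 0.004, 0.0, 0.0, -0.109]
[0.0302, 0.0301, 0.004, 0.0, 0.0, -0.109]
[0.0268, 0.0332, 0.004, 0.0, 0.0, -0.109]
```

```bash
python3 -m inch '[[0.038,-0.0278,-0.007,0,0,-0.117,0],[0.041,-0.023,-0.007,0,0,-0.117,0],[0.0435,-0.018,-0.007,0,0,-0.117,0],[0.045,-0.013,-0.007,0,0,-0.117,0],[0.0465,-0.0077,-0.007,0,0,-0.117,0]]' && python3 -m inch '[[0.047,-0.0023,-0.007,0,0,-0.117,0],[0.047,0.003,-0.007,0,0,-0.117,0],[0.046,0.0087,-0.007,0,0,-0.117,0],[0.045,0.014,-0.007,0,0,-0.117,0],[0.043,0.019,-0.007,0,0,-0.117,0]]'; python3 plan.py .485 .175 .26 2.5 10
```

```text
clock: 2.0
position: [0.2984, -0.4277, 0.2668]
tool_rot: [3.141, 0.0, 0.823]
force: [1.3, -1.4, -0.2]
grip_width: 0.0851
finger_force: 0.0
clock: 2.5
position: [0.4503, -0.2481, 0.3019]
tool_rot: [3.141, 0.0, 1.408]
force: [0.6, -2.0, -0.3]
grip_width: 0.0857
finger_force: 0.0
[ 0.4503 -0.2481  0.3019] 1.4083766996886702
[0.0423, -0.0034, 0.0042, 0.0, 0.0, -0.1092]
[0.0424, 0.0012, 0.0042, 0.0, 0.0, -0.1092]
[0.042, 0.0058, 0.0042, 0.0, 0.0, -0.1092]
[0.0412, 0.0104, 0.0042, 0.0, 0.0, -0.1092]
[0.0398, 0.0148, 0.0042, 0.0, 0.0, -0.1092]
[0.0379, 0.019, 0.0042, 0.0, 0.0, -0.1092]
[0.0356, 0.0231, 0.0042, 0.0, 0.0, -0.1092]
[0.0329, 0.0268, 0.0042, 0.0, 0.0, -0.1092]
[0.0298, 0.0302, 0.0042, 0.0, 0.0, -0.1092]
[0.0263, 0.0333, 0.0042, 0.0, 0.0, -0.1092]
```

```bash
python3 -m inch '[[0.0423,-0.0034,0.004,0,0,-0.109,0],[0.0424,0.0012,0.004,0,0,-0.109,0],[0.042,0.0058,0.004,0,0,-0.109,0],[0.0412,0.0104,0.004,0,0,-0.109,0],[0.0398,0.0148,0.004,0,0,-0.109,0]]' >/dev/null && python3 -m inch '[[0.038,0.019,0.004,0,0,-0.109,0],[0.0356,0.023,0.004,0,0,-0.109,0],[0.033,0.0268,0.004,0,0,-0.109,0],[0.03,0.03,0.004,0,0,-0.109,0],[0.0263,0.0333,0.004,0,0,-0.109,0]]'>/dev/null;python3 -m inch '[[0,0,0,0,0,0,0],[0,0,0,0,0,0,0]]'
python3 - <<'E'
from h import *
from fit import place,VALVE
np.set_printoptions(precision=4,suppress=True)
c=calibration("wrist"); im=grab_frame("wrist")
for l in ["tab_grip","ring_centre","valve"]:
    for d in landmark_of(l,"wrist")[:3]:
        z={"tab_grip":.124,"ring_centre":.079,"valve":0}[l]; print(l,round(d["score"],2),np.array(d["xy"]),atz("wrist",d["xy"],z))
im=im[:,:,::-1].copy()
for q,col in (((.4865,.1735,-.64),(0,0,255)),):
    for z,x,y in ((.146,.005,.014),(.009,.028,.028)):
        P=place(np.array([[x,y,z],[x,-y,z],[-x,-y,z],[-x,y,z]]),q)
        cv2.polylines(im,[np.array([proj("wrist",p,c) for p in P]).round().astype(np.int32)],True,col,1)
uv=np.array(proj("wrist",(.4865,.1735,.08),c)).astype(int); print(uv)
a,b=np.clip(uv[1]-100,0,200),np.clip(uv[0]-133,0,373)
cv2.imwrite("pics/w1.png",cv2.resize(im[a:a+200,b:b+267],(800,600),interpolation=cv2.INTER_CUBIC)); print(a,b)
E
```

```text
clock: 3.7
position: [0.4855, 0.1739, 0.261]
tool_rot: [-3.141, -0.001, 2.495]
force: [-0.3, -0.3, 0.2]
grip_width: 0.0857
finger_force: 0.0
tab_grip 0.78 [323.5 192.2] [0.4878 0.1723 0.124 ]
tab_grip 0.71 [219.7 111.1] [0.3673 0.1435 0.124 ]
tab_grip 0.62 [336.7  52.9] [0.3924 0.2593 0.124 ]
ring_centre 0.83 [147.9 195.9] [ 0.371  -0.0088  0.079 ]
ring_centre 0.77 [228.1 106.3] [0.3609 0.1416 0.079 ]
ring_centre 0.7 [322.8 180.4] [0.4875 0.1718 0.079 ]
valve 0.81 [176.8 182.1] [ 0.3755 -0.0083  0.    ]
valve 0.78 [249.3 110.3] [0.3691 0.1416 0.    ]
valve 0.7 [321.5 165.7] [0.4864 0.171  0.    ]
[322 180]
80 189
```

View pics/w1.png

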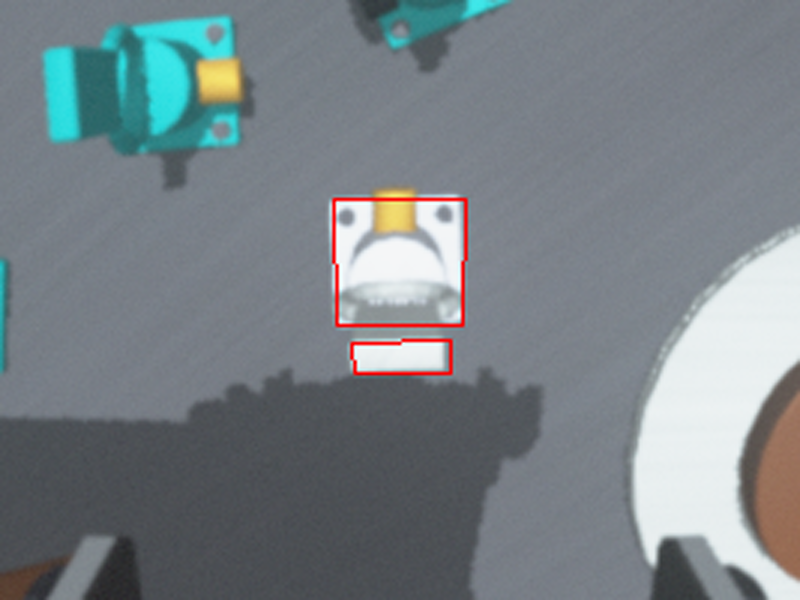

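The overlay of my pose (0.4865, 0.1735, yaw -0.64) sits on the grey flange and tab to within a pixel or so, with the tab at crop (401,357). I'll descend and grip.

```bash
python3 -m inch '[[-0.001,0,0.04,0,0,-0.005,0],[0,0,0.04,0,0,0,0],[0,0,0.04,0,0,0,0],[0,0,0.025,0,0,0,0],[0,0,0.01,0,0,0,0]]' 100; python3 -m inch '[[0,0,0,0,0,0,0],[0,0,0,0,0,0,0.5],[0,0,0,0,0,0,1],[0,0,0,0,0,0,1],[0,0,0,0,0,0,1]]' 100;python3 -m inch '[[0,0,0,0,0,0,1],[0,0,0,0,0,0,1],[0,0,0,0,0,0,1]]'
```

```text
clock: 4.4
position: [0.4859, 0.1714, 0.1044]
tool_rot: [-3.139, -0.001, 2.497]
force: [-0.5, 0.3, 0.2]
grip_width: 0.0855
finger_force: 0.0
clock: 4.9
position: [0.487, 0.1726, 0.1069]
tool_rot: [3.141, 0.001, 2.498]
force: [0.5, 0.9, 1.1]
grip_width: 0.0285
finger_force: 1.2
clock: 5.2
position: [0.4872, 0.173, 0.1072]
tool_rot: [3.14, 0.001, 2.499]
force: [0.4, -0.2, 9.6]
grip_width: 0.0261
finger_force: 98.5
```

```bash
python3 -m inch '[[0,0,-0.01,0,0,0,1],[0,0,-0.02,0,0,0,1],[0,0,-0.03,0,0,0,1],[0,0,-0.03,0,0,0,1],[0,0,-0.02,0,0,0,1]]'; python3 -m inch '[[0,0,0,0,0,0,1],[0,0,0,0,0,0,1],[0,0,0,0,0,0,1]]'; python3 plan.py .587 -.0288 .2132 2.8144 8
```

```text
clock: 5.7
position: [0.4866, 0.1728, 0.2187]
tool_rot: [3.14, 0.001, 2.499]
force: [-0.3, -0.6, -2.6]
grip_width: 0.0264
finger_force: 98.9
clock: 6.0
position: [0.4861, 0.1722, 0.2154]
tool_rot: [-3.14, -0.001, 2.499]
force: [-0.8, 0.7, -2.6]
grip_width: 0.027
finger_force: 99.0
[0.4861 0.1722 0.2154] 2.49874975923657
[-0.0252, -0.0126, 0.0003, 0.0, 0.0, -0.0395]
[-0.0246, -0.0135, 0.0003, 0.0, 0.0, -0.0395]
[-0.0241, -0.0145, 0.0003, 0.0, 0.0, -0.0395]
[-0.0235, -0.0154, 0.0003, 0.0, 0.0, -0.0395]
[-0.0229, -0.0163, 0.0003, 0.0, 0.0, -0.0395]
[-0.0222, -0.0172, 0.0003, 0.0, 0.0, -0.0395]
[-0.0215, -0.0181, 0.0003, 0.0, 0.0, -0.0395]
[-0.0208, -0.0189, 0.0003, 0.0, 0.0, -0.0395]
```

```bash
python3 -m inch '[[-0.0252,-0.0126,0,0,0,-0.04,1],[-0.0246,-0.0135,0,0,0,-0.04,1],[-0.024,-0.0145,0,0,0,-0.04,1],[-0.0235,-0.0155,0,0,0,-0.04,1],[-0.023,-0.0163,0,0,0,-0.04,1]]'>/dev/null; python3 -m inch '[[-0.0222,-0.0172,0,0,0,-0.04,1],[-0.0215,-0.018,0,0,0,-0.04,1],[-0.021,-0.019,0,0,0,-0.036,1],[0,0,0,0,0,0,1],[0,0,0,0,0,0,1]]'; python3 -m inch '[[0,0,0,0,0,0,1],[0,0,0,0,0,0,1],[0,0,0,0,0,0,1]]'
python3 - <<'E'
from h import *
np.set_printoptions(precision=4,suppress=True)
o=telemetry.observe();print(o["position"],o["tool_rot"],o["force"],o["moment"])
f=[]
im=grab_frame("side"); t=grab_frame("top")
a=cv2.resize(im[130:230,270:370,::-1],(400,400),interpolation=cv2.INTER_CUBIC);b=cv2.resize(t[130:230,280:380,::-1],(400,400),interpolation=cv2.INTER_CUBIC)
cv2.imwrite("pics/s2.png",np.hstack([a,b]))
for n in("side","top"):
  for l in("ring_centre","tab_grip"):
    for d in landmark_of(l,n)[:4]: print(n,l,round(d["score"],2),np.array(d["xy"]))
p=np.array(o["position"])
for n in("side","top"): print(n,"tab",proj(n,p+[0,0,.017]),"ring",proj(n,p-[0,0,.0282]))
E
```

```text
clock: 7.0
position: [0.5876, -0.0284, 0.215]
tool_rot: [3.142, -0.002, 2.814]
force: [-0.6, 0.7, -3.8]
grip_width: 0.0263
finger_force: 99.0
clock: 7.3
position: [0.5879, -0.0276, 0.2163]
tool_rot: [-3.142, -0.0, 2.816]
force: [0.1, -0.3, -2.5]
grip_width: 0.0264
finger_force: 99.0
[ 0.5879 -0.0276  0.2163] [-3.1415 -0.      2.8157] [ 0.0648 -0.2993 -2.4718] [-0.0249  0.0041 -0.01  ]
side ring_centre 0.97 [311.4 170.7]
side ring_centre 0.84 [331.2 259.4]
side ring_centre 0.75 [290.5 276.1]
side ring_centre 0.72 [361.3 228.5]
side tab_grip 0.89 [310.6 157.9]
side tab_grip 0.84 [362.1 217.8]
side tab_grip 0.7 [329.2 246.9]
side tab_grip 0.56 [293.2 269. ]
top ring_centre 0.91 [319.5 246.8]
top ring_centre 0.83 [222.2 244.4]
top ring_centre 0.74 [265.8 247.7]
top ring_centre 0.71 [322.6 168. ]
top tab_grip 0.81 [224.7 244.5]
top tab_grip 0.74 [265.3 249.4]
top tab_grip 0.62 [320.3 246.6]
top tab_grip 0.61 [324.8 159.2]
side tab (np.float64(311.1429110959728), np.float64(157.71621295760252)) ring (np.float64(311.62502298189077), np.float64(170.07084004148314))
top tab (np.float64(324.88253006794736), np.float64(157.67801215181163)) ring (np.float64(324.59676974353056), np.float64(162.9420595981582))
```

View pics/s2.png

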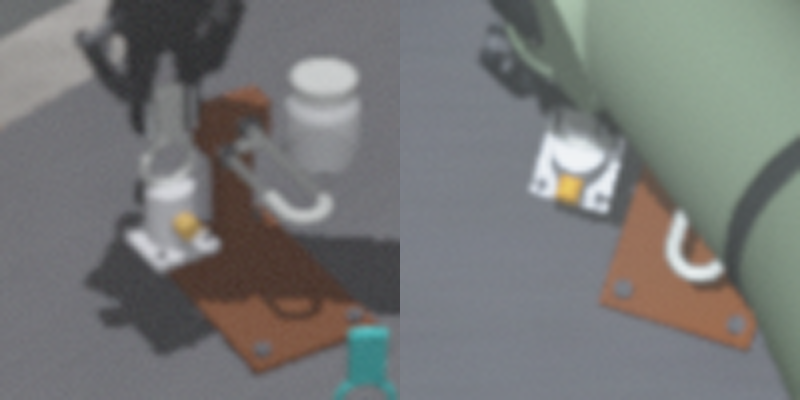

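```bash
cat > st.py <<'E'
from h import *
q=np.load("stand.npy"); c,s=np.cos(q[2]),np.sin(q[2])
o=telemetry.observe(); p=np.array(o["position"])-[q[0],q[1],.0282]; f=np.array(o["force"])
print("ring stand-frame mm",np.round(np.array([c*p[0]+s*p[1],-s*p[0]+c*p[1],p[2]])*1000,1),"F",np.round([c*f[0]+s*f[1],-s*f[0]+c*f[1],f[2]],1),"yaw",round(o["tool_rot"][2],4),"t",round(o["clock"],2))
E
python3 -m inch '[[0,0,0.015,0,0,0,1],[0,0,0.015,0,0,0,1],[0,0,0.012,0,0,0,1],[0,0,0.008,0,0,0,1],[0,0,0.003,0,0,0,1]]'>/dev/null; python3 -m inch '[[0,0,0,0,0,0,1],[0,0,0,0,0,0,1],[0,0,0,0,0,0,1]]'>/dev/null; python3 st.py
python3 - <<'E'
from h import *
q=np.load("stand.npy"); c,s=np.cos(q[2]),np.sin(q[2])
w=lambda x,y,z:(q[0]+c*x-s*y,q[1]+s*x+c*y,z)
for y in(-10,-5,0): print(y,[np.round((np.array(proj("side",w(a/1000,(b+y)/1000,.135)))-[270,130])*4) for a,b in((55,36),(-5,36),(-53,18),(-20,0))])
E
python3 - <<'E'
from h import *
cv2.imwrite("pics/s3.png",cv2.resize(grab_frame("side")[130:205,290:390,::-1],(800,600),interpolation=cv2.INTER_CUBIC))
E
```

```text
ring stand-frame mm [  6.1 111.  135.6] F [-0.7 -0.5 -3.8] yaw 2.8147 t 8.4
-10 [array([231., 154.]), array([268., 190.]), array([318., 214.]), array([315., 186.])]
-5 [array([225., 156.]), array([262., 192.]), array([313., 216.]), array([310., 188.])]
0 [array([220., 158.]), array([257., 194.]), array([308., 218.]), array([305., 190.])]
```

View pics/s3.png

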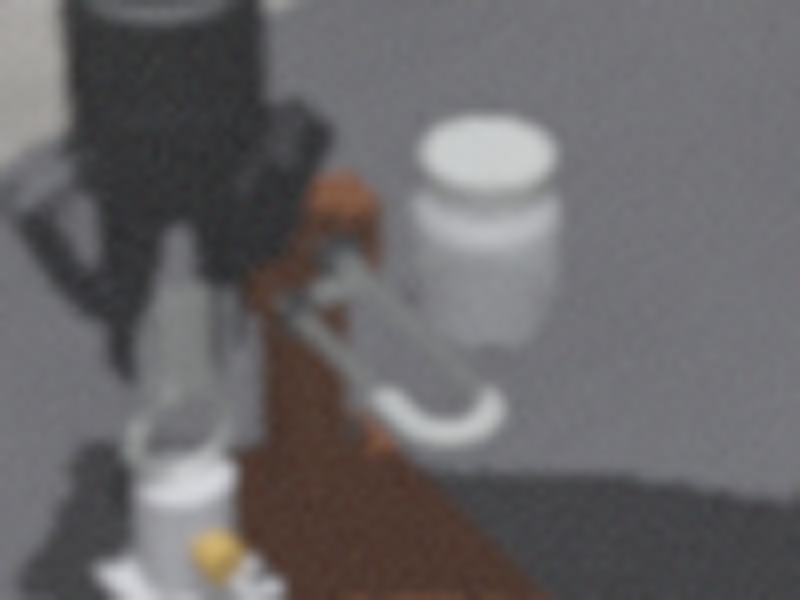

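The hook shows hinge at (290,305), nose tip at about (375,395) and bow at (450,430). That agrees with the stand frame and a hook shift of roughly -5 mm. I'll approach along -y and feel for the gate.

```bash
python3 -m inch '[[0,-0.01,0,0,0,0,1],[0,-0.01,0,0,0,0,1],[0,-0.008,0,0,0,0,1],[0,-0.005,0,0,0,0,1],[0,-0.002,0,0,0,0,1]]'>/dev/null; python3 -m inch '[[0,0,0,0,0,0,1],[0,0,0,0,0,0,1],[0,0,0,0,0,0,1]]'>/dev/null; python3 st.py; for i in 1 2 3 4; do python3 -m inch '[[0,-0.002,0,0,0,0,1],[0,-0.001,0,0,0,0,1]]'>/dev/null; python3 st.py; done
```

```text
ring stand-frame mm [  5.8  76.3 135.1] F [-0.2 -0.2 -2.7] yaw 2.8152 t 9.25
ring stand-frame mm [  5.8  72.8 135.1] F [-0.8 -0.9 -3. ] yaw 2.8149 t 9.45
ring stand-frame mm [  5.9  69.6 135.1] F [ 0.4 -0.2 -3.3] yaw 2.8146 t 9.65
ring stand-frame mm [  5.9  66.6 135.1] F [ 0.   0.4 -3.8] yaw 2.8146 t 9.85
ring stand-frame mm [  5.9  63.6 135.1] F [-0.4 -0.6 -2.8] yaw 2.8146 t 10.05
```

```bash
for i in 1 2 3 4 5 6 7 8 9; do python3 -m inch '[[0,-0.001,0,0,0,0,1],[0,0,0,0,0,0,1]]'>/dev/null; python3 st.py; done
```

```text
ring stand-frame mm [  5.9  62.7 135.1] F [ 0.   0.4 -3.7] yaw 2.8146 t 10.25
ring stand-frame mm [  5.9  61.8 135.1] F [ 0.  -0.4 -3.3] yaw 2.8147 t 10.45
ring stand-frame mm [  5.9  60.7 135.1] F [ 0.1  0.6 -3.3] yaw 2.8146 t 10.65
ring stand-frame mm [  5.9  59.7 135.1] F [ 0.7  0.  -3.1] yaw 2.8146 t 10.85
ring stand-frame mm [  5.9  58.7 135.1] F [-0.4  0.1 -2.9] yaw 2.8146 t 11.05
ring stand-frame mm [  5.9  57.7 135.1] F [-0.4  0.6 -2.7] yaw 2.8146 t 11.25
ring stand-frame mm [  5.9  56.9 135.1] F [-0.2  1.  -3. ] yaw 2.8147 t 11.45
ring stand-frame mm [  5.9  56.1 135.1] F [-0.3  2.8 -3.2] yaw 2.8149 t 11.65
ring stand-frame mm [  5.8  54.9 135.1] F [-1.1  2.8 -2.2] yaw 2.8148 t 11.85
```

```bash
for i in 1 2 3 4; do python3 -m inch '[[0,-0.0015,0,0,0,0,1],[0,-0.0015,0,0,0,0,1]]'>/dev/null; python3 st.py; done; for i in 1 2; do python3 -m inch '[[0,-0.001,0,0,0,0,1],[0,0,0,0,0,0,1]]'>/dev/null; python3 st.py; done
```

```text
ring stand-frame mm [  5.8  51.9 135.1] F [-0.9  3.  -3.2] yaw 2.8149 t 12.05
ring stand-frame mm [  5.9  48.8 135.1] F [-0.1  5.6 -3.2] yaw 2.8147 t 12.25
ring stand-frame mm [  6.   45.8 135.2] F [ 0.8  4.  -1.8] yaw 2.8148 t 12.45
ring stand-frame mm [  6.2  42.9 135.2] F [ 2.6  5.5 -3. ] yaw 2.8149 t 12.65
ring stand-frame mm [  6.2  41.9 135.2] F [ 1.8  5.  -4.2] yaw 2.8147 t 12.85
ring stand-frame mm [  6.2  41.  135.3] F [ 0.9  5.9 -2.2] yaw 2.8148 t 13.05
```

```bash
for i in 1 2 3 4; do python3 -m inch '[[0,-0.0005,0,0,0,0,1],[0,0,0,0,0,0,1]]'>/dev/null; python3 st.py; done
```

```text
ring stand-frame mm [  6.3  40.6 135.3] F [ 1.2  5.5 -2.7] yaw 2.8148 t 13.25
ring stand-frame mm [  6.2  40.1 135.3] F [ 1.6  5.8 -3. ] yaw 2.815 t 13.45
ring stand-frame mm [  6.2  39.7 135.3] F [ 1.3  5.5 -3.2] yaw 2.8149 t 13.65
ring stand-frame mm [  6.2  39.1 135.3] F [ 0.7  6.2 -3.6] yaw 2.8149 t 13.85
```

```bash
for i in 1 2 3; do python3 -m inch '[[0,-0.0004,0,0,0,0,1],[0,0,0,0,0,0,1]]'>/dev/null; python3 st.py; done
```

```text
ring stand-frame mm [  6.2  38.8 135.3] F [ 0.9  6.3 -2.9] yaw 2.815 t 14.05
ring stand-frame mm [  6.2  38.4 135.3] F [ 1.6  5.7 -2.8] yaw 2.815 t 14.25
ring stand-frame mm [  6.2  38.1 135.3] F [ 0.7  6.1 -3.9] yaw 2.8151 t 14.45
```

```bash
for i in 1 2 3 4 5 6 7; do python3 -m inch '[[0.001,-0.0001,0,0,0,0,1],[0,0,0,0,0,0,1]]'>/dev/null; python3 st.py; done
```

```text
ring stand-frame mm [  5.   37.8 135.2] F [-0.2  5.3 -3. ] yaw 2.815 t 14.65
ring stand-frame mm [  3.9  37.7 135.2] F [-0.7  5.  -2.5] yaw 2.815 t 14.85
ring stand-frame mm [  2.8  37.5 135.2] F [-0.5  4.9 -2. ] yaw 2.8149 t 15.05
ring stand-frame mm [  1.6  37.3 135. ] F [-2.7  4.7 -3.8] yaw 2.8148 t 15.25
ring stand-frame mm [  0.4  37.  135. ] F [-5.1  3.6 -3.5] yaw 2.8148 t 15.45
ring stand-frame mm [ -1.1  36.7 134.7] F [-7.   3.2 -3.5] yaw 2.8146 t 15.65
ring stand-frame mm [ -2.   36.6 134.8] F [-5.8  2.1 -2.7] yaw 2.8146 t 15.85
```

```bash
for i in 1 2 3 4 5; do python3 -m inch '[[0.001,-0.0002,0,0,0,0,1],[0.0005,0,0,0,0,0,1]]'>/dev/null; python3 st.py; done
```

```text
ring stand-frame mm [ -2.5  36.  135. ] F [ 0.6  0.3 -2.8] yaw 2.8143 t 16.05
ring stand-frame mm [ -4.1  36.2 135.1] F [-0.2  0.1 -3.3] yaw 2.8145 t 16.25
ring stand-frame mm [ -5.7  36.3 135.1] F [ 0.6 -0.1 -2.9] yaw 2.8147 t 16.45
ring stand-frame mm [ -7.2  36.1 135.1] F [ 0.1  0.4 -2.9] yaw 2.8148 t 16.65
ring stand-frame mm [ -8.7  35.9 135.1] F [-0.1 -0.5 -2.1] yaw 2.8147 t 16.85
```

```bash
python3 -m inch '[[0.002,-0.002,0,0,0,0,1],[0.002,-0.002,0,0,0,0,1],[0.002,-0.001,0,0,0,0,1],[0.002,-0.001,0,0,0,0,1],[0,0,0,0,0,0,1]]'>/dev/null; python3 st.py;  python3 -m inch '[[0,0,0,0,0,0,1],[0,0,0,0,0,0,1],[0,0,0,0,0,0,1]]'>/dev/null; python3 st.py
python3 - <<'E'
from h import *
cv2.imwrite("pics/s4.png",cv2.resize(grab_frame("side")[140:200,300:380,::-1],(800,600),interpolation=cv2.INTER_CUBIC))
E
```

```text
ring stand-frame mm [-16.9  29.7 135.1] F [ 1.6  0.  -3.6] yaw 2.8146 t 17.35
ring stand-frame mm [-16.6  30.  135.1] F [-0.3 -0.4 -3.3] yaw 2.8148 t 17.65
```

View pics/s4.png

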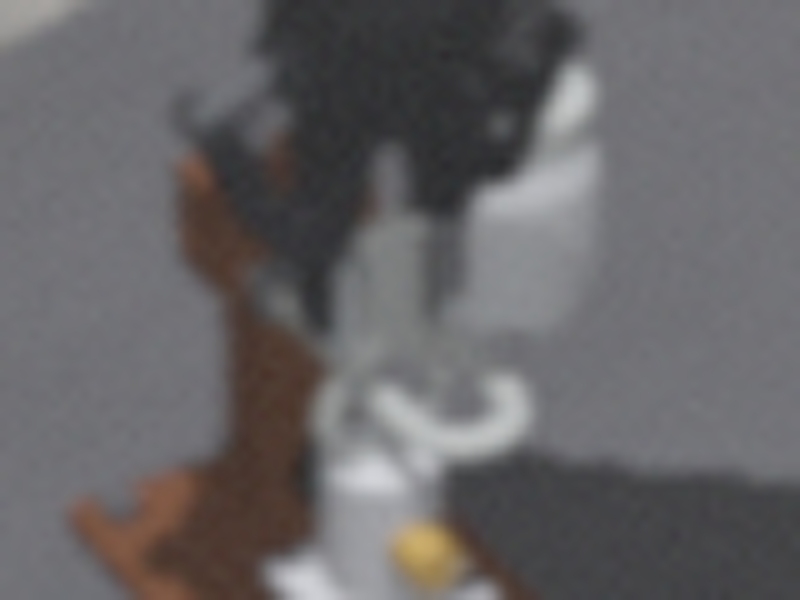

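The ring at (320–430, 360–450) is around the nose bar, which emerges at (375,395). I'll slide back along the gate and tug.

```bash
for i in 1 2 3; do python3 -m inch '[[-0.0025,0,0,0,0,0,1],[-0.0025,0,0,0,0,0,1],[-0.0025,0,0,0,0,0,1],[-0.0025,0,0,0,0,0,1]]'>/dev/null; python3 st.py; done; for i in 1 2 3 4 5; do python3 -m inch '[[0,0.001,0,0,0,0,1],[0,0.001,0,0,0,0,1]]'>/dev/null; python3 st.py; done
```

```text
ring stand-frame mm [ -6.3  30.  135.1] F [-0.1  0.4 -3.5] yaw 2.8147 t 18.1
ring stand-frame mm [  3.6  30.  135.1] F [-0.2 -0.4 -3. ] yaw 2.8148 t 18.5
ring stand-frame mm [ 13.6  30.  135.1] F [-0.1  0.7 -2.9] yaw 2.8148 t 18.9
ring stand-frame mm [ 13.3  32.1 135.1] F [ 0.1 -0.3 -3.9] yaw 2.8148 t 19.1
ring stand-frame mm [ 13.3  34.1 135.1] F [-0.1  0.1 -2.9] yaw 2.8149 t 19.3
ring stand-frame mm [ 13.3  36.1 135.1] F [-0.1 -0.7 -3.6] yaw 2.8148 t 19.5
ring stand-frame mm [ 13.4  38.  135.1] F [ 0.3 -0.7 -2.6] yaw 2.8147 t 19.7
ring stand-frame mm [ 13.4  40.  135.1] F [-0.5  0.4 -3.1] yaw 2.8147 t 19.9
```

```bash
for i in 1 2 3 4 5; do python3 -m inch '[[0,0.0005,0,0,0,0,1],[0,0,0,0,0,0,1]]'>/dev/null; python3 st.py; done
```

```text
ring stand-frame mm [ 13.4  40.5 135.1] F [-0.3  0.  -3.6] yaw 2.8148 t 20.1
ring stand-frame mm [ 13.4  41.  135.1] F [ 0.2  0.3 -3.4] yaw 2.8148 t 20.3
ring stand-frame mm [ 13.4  41.5 135.1] F [ 0.5  0.  -4. ] yaw 2.8148 t 20.5
ring stand-frame mm [ 13.4  41.9 135.1] F [ 0.7 -1.4 -3.5] yaw 2.8147 t 20.7
ring stand-frame mm [ 13.4  42.2 135.1] F [ 0.7 -2.  -2.4] yaw 2.8146 t 20.9
```

```bash
for i in 1 2 3 4; do python3 -m inch '[[0,0.0004,0,0,0,0,1],[0,0,0,0,0,0,1]]'>/dev/null; python3 st.py; done
```

```text
ring stand-frame mm [ 13.4  42.3 135. ] F [ 0.6 -4.3 -1.7] yaw 2.8144 t 21.1
ring stand-frame mm [ 13.4  42.5 135. ] F [ 0.4 -7.  -2.8] yaw 2.8142 t 21.3
ring stand-frame mm [ 13.4  42.6 135. ] F [ 0.4 -7.2 -1.9] yaw 2.814 t 21.5
ring stand-frame mm [ 13.4  42.7 134.9] F [-0.3 -9.1 -1.8] yaw 2.8138 t 21.7
```

```bash
for i in 1 2 3; do python3 -m inch '[[0,0,0,0,0,0,1],[0,0,0,0,0,0,1]]'>/dev/null; python3 st.py; done
```

```text
ring stand-frame mm [ 13.4  42.7 134.9] F [ 0.2 -8.9 -1. ] yaw 2.8138 t 21.9
ring stand-frame mm [ 13.4  42.7 135. ] F [-0.  -9.2 -1.4] yaw 2.8138 t 22.1
ring stand-frame mm [ 13.4  42.7 135. ] F [-0.1 -9.2 -1.7] yaw 2.8138 t 22.3
```

Held at about 9 N for 0.6 s. I'll back off and return to the nose.

```bash
python3 -m inch '[[0,-0.002,0,0,0,0,1],[0,-0.004,0,0,0,0,1],[0,-0.004,0,0,0,0,1],[0,-0.0043,0,0,0,0,1],[0,0,0,0,0,0,1]]'>/dev/null; python3 st.py; for i in 1 2 3; do python3 -m inch '[[0.003,0,0,0,0,0,1],[0.003,0,0,0,0,0,1],[0.003,0,0,0,0,0,1],[0.002,0,0,0,0,0,1]]'>/dev/null; python3 st.py; done; python3 -m inch '[[0,0,0.003,0,0,0,1],[0,0,0.003,0,0,0,1],[0,0,0.002,0,0,0,1],[0,0,0,0,0,0,1]]'>/dev/null; python3 st.py
```

```text
ring stand-frame mm [ 13.4  29.  135.1] F [-0.5  1.  -3.2] yaw 2.8139 t 22.8
ring stand-frame mm [  2.   29.9 135.1] F [ 0.1  0.4 -3.6] yaw 2.8151 t 23.2
ring stand-frame mm [ -8.9  29.7 135.1] F [ 0.1  0.2 -3.4] yaw 2.8148 t 23.6
ring stand-frame mm [-19.9  29.7 135.1] F [-0.1  0.1 -3.8] yaw 2.8148 t 24.0
ring stand-frame mm [-19.7  29.7 126.7] F [-0.8  1.3 -2.5] yaw 2.8148 t 24.4
```

```bash
python3 -m inch '[[0,-0.001,0.001,0,0,0,1],[0,0,0.001,0,0,0,1]]'>/dev/null; python3 st.py; for i in 1 2 3 4 5 6; do python3 -m inch '[[0,0,0.0005,0,0,0,1],[0,0,0,0,0,0,1]]'>/dev/null; python3 st.py; done
```

```text
ring stand-frame mm [-19.5  28.6 125.1] F [-0.6  0.  -2.5] yaw 2.8146 t 24.6
ring stand-frame mm [-19.7  28.7 124.5] F [-0.6 -0.5 -3.4] yaw 2.8148 t 24.8
ring stand-frame mm [-19.6  28.7 124.1] F [-0.6  0.1 -3.3] yaw 2.8147 t 25.0
ring stand-frame mm [-19.6  28.7 123.6] F [ 0.2 -0.4 -3.5] yaw 2.8148 t 25.2
ring stand-frame mm [-19.6  28.8 123.1] F [-0.  -0.5 -2.6] yaw 2.8148 t 25.4
ring stand-frame mm [-19.5  28.8 122.8] F [-0.3 -1.1  1.5] yaw 2.8147 t 25.6
ring stand-frame mm [-19.5  28.8 122.5] F [-2.1 -1.1  8.2] yaw 2.8147 t 25.8
```

```bash
python3 -m inch '[[0,0,-0.0004,0,0,0,1],[0,0,0,0,0,0,1]]' 60 >/dev/null; python3 st.py; python3 -m inch '[[0,0,0,0,0,0,1],[0,0,0,0,0,0,1],[0,0,0,0,0,0,1]]' 20; python3 st.py;
```

```text
ring stand-frame mm [-19.5  28.8 122.7] F [-2.1 -0.9  2.8] yaw 2.8147 t 26.0
clock: 26.3
position: [0.5377, -0.0979, 0.1508]
tool_rot: [3.142, 0.0, 2.815]
force: [-1.1, -0.6, 6.0]
grip_width: 0.0265
finger_force: 100.4
ring stand-frame mm [-19.5  28.7 122.6] F [-0.9 -0.9  6. ] yaw 2.8147 t 26.3
```

```bash
python3 -m inch '[[0,0,-0.0003,0,0,0,1],[0,0,0,0,0,0,0.68],[0,0,0,0,0,0,0.66],[0,0,0,0,0,0,0.64],[0,0,0,0,0,0,0.62]]'; python3 st.py;
```

```text
clock: 26.8
position: [0.5376, -0.0978, 0.1509]
tool_rot: [3.142, -0.0, 2.815]
force: [0.3, 0.3, -0.5]
grip_width: 0.0328
finger_force: 0.0
ring stand-frame mm [-19.6  28.7 122.7] F [ 0.2  0.3 -0.5] yaw 2.8148 t 26.8
```

```bash
python3 -m inch '[[0,0,0,0,0,0,0.58],[0,0,0,0,0,0,0.54],[0,0,0,0,0,0,0.5],[0,0,0,0,0,0,0.45],[0,0,0,0,0,0,0.4]]'; python3 st.py;
```

```text
clock: 27.3
position: [0.5376, -0.0978, 0.151]
tool_rot: [3.142, -0.0, 2.815]
force: [-0.1, 0.3, -0.3]
grip_width: 0.0517
finger_force: 0.0
ring stand-frame mm [-19.6  28.8 122.8] F [-0.2  0.3 -0.3] yaw 2.8147 t 27.3
```

Released. I'll retract straight up and look.

```bash
python3 -m inch '[[0,0,-0.005,0,0,0,0.4],[0,0,-0.01,0,0,0,0.4],[0,0,-0.015,0,0,0,0.4],[0,0,-0.03,0,0,0,0.4],[0,0,-0.04,0,0,0,0.4]]'>/dev/null; python3 -m inch '[[0,0,-0.03,0,0,0,0.4],[0,0,0,0,0,0,0.4],[0,0,0,0,0,0,0.4],[0,0,0,0,0,0,0.4],[0,0,0,0,0,0,0.4]]'
python3 - <<'E'
from h import *
a=grab_frame("side"); w1=grab_frame("wrist"); 
import subprocess
cv2.imwrite("pics/s5.png",np.hstack([cv2.resize(a[130:205,290:390,::-1],(400,300)),cv2.resize(w1[:,60:593,::-1],(400,300))]))
E
```

```text
clock: 28.3
position: [0.5372, -0.0978, 0.2804]
tool_rot: [3.142, -0.001, 2.815]
force: [-0.1, -0.3, 0.1]
grip_width: 0.0512
finger_force: 0.0
```

View pics/s5.png

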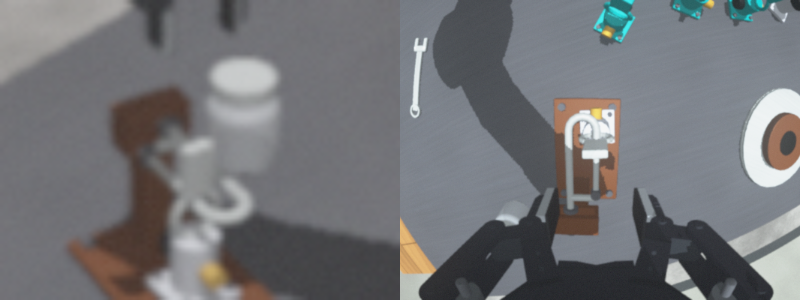

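```bash
for i in 1 2 3; do python3 -m inch '[[0,0,0,0,0,0,0.4],[0,0,0,0,0,0,0.4],[0,0,0,0,0,0,0.4],[0,0,0,0,0,0,0.4],[0,0,0,0,0,0,0.4]]'>/dev/null; done
python3 - <<'E'
from h import *
q=np.load("stand.npy"); c,s=np.cos(q[2]),np.sin(q[2])
fs=[grab_frame("side") for _ in range(6)]; print([float(np.abs(f[130:205,290:390].astype(int)-fs[0][130:205,290:390]).mean()) for f in fs[1:]])
for x in (-20,-24): print(x,proj("side",(q[0]+c*x/1e3-s*.0287,q[1]+s*x/1e3+c*.0287,.1225)))
for d in landmark_of("ring_centre","side")[:4]: print(d)
E
```

```text
[1.402, 1.4151555555555555, 1.428088888888889, 1.3991555555555555, 1.4216]
-20 (np.float64(338.5992254015758), np.float64(183.30937306874577))
-24 (np.float64(339.24170084669953), np.float64(183.94096901800427))
{'xy': [294.4, 276.9], 'score': 0.87}
{'xy': [331.8, 259.0], 'score': 0.78}
{'xy': [338.8, 183.7], 'score': 0.76}
{'xy': [360.7, 231.8], 'score': 0.65}
```

The valve hangs upright at side (338.8,183.7), where I predicted. Frames taken one after another differ only by noise, the gate is shut, and the gripper is clear.

```bash
python3 -c "
from workcell import bot
print(bot.job_done())"
```

```text
the job is handed in; nothing more can be done
None
```

The valve is hanging by its ring on the hook's nose with the gate shut, it was tugged outward at about 9 N and held for 0.6 s, and the job is handed in (no verdict was returned).

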